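# Set the marking jig for the waiting housing and load it

## Task

One of the three black housings lies on the rubber mat, waiting to be marked. Using the mallet as the tool (not the fingers), knock flush with the jig's plate every stop pin that this housing will cover when one end is against the stop pad under the jig's lip, but leave the pins beyond it standing, and stand the mallet upright on its striking face back where it was. Then load the waiting housing: tuck one end under the lip, lay it flat and slide it gently on until you feel the hidden stop pad (never forcing it), so that it ends lying flat and square on the plate between the cheeks, and let go; disturb nothing else on the table.

Things in the scene. Friction and masses are not known exactly. Their poses are not given: they have to be found in the camera images.
- jig: Fixed marking jig. Origin: on the table, mid-width; x runs along the plate away from the fence, z up. Aluminium plate 12 thick, x -46 to 177, y -55 to 55; housings lie on its top, z 12. End bar 8 high, y -20 to 20, x 152.5 to 158.5. The housing's end finally lies between x -14 and -3 (on the stop pad), so its middle at y 0 and x 24-35 (short), 42-53 (middle), 60-71 (long), its length along x.
- jig_lip (a point): Middle of the lip's free edge, underside: jig x 8, z 40.5 (28.5 above the plate). The lip is 6 thick (top at z 46.5) and covers jig x -34 to 8. Under it two cheeks, x -15 to 10 and 50 apart (inner faces y -25, 25), guide a housing's end.
- jig_nest (a point): Point on the plate at jig x 0, y 0, z 12. With a housing's end at x 0 only 4.5 mm are left to the standing pin or end bar beyond it, but the lip reaches to x 8: so it must go in tilted, fence end low and far end raised about 14 degrees (passes under the lip and over the pin), until its end is at about x 0 (short of the pad), then be lowered flat there and slid to the pad.
- fence: Fence bar fixed on the jig, below the lip, face at jig x -15.5; same origin and axes as the jig. From it sticks a rigid stop pad (30 wide, 27 high), set anew each time: its face is anywhere from jig x -14 to -3, hidden under the lip and not reported: find it by touch. Slide the flat housing on until it is felt (some 4 to 10 N); under 3 N is not home, over 18 N damages it.
- pin1: Steel stop pin, 10 across, nearest the fence: jig x 38, y 0. Origin: centre of its top; jig z about 20 (8 above the plate) when standing, 12 when flush and fully home. Up to 1.5 mm lower at the start. A light spring lifts it and a friction collar holds it wherever it is left; it takes about 10 to 14 N to push down, and cannot be pulled up again.
- pin2: Stop pin like pin1, at jig x 85.5, y 11; stands just beyond the end of the short housing, and is covered by the middle and long ones.
- pin3: Stop pin like pin1, at jig x 121.5, y -11; stands just beyond the end of the middle housing, and is covered by the long one only.
- mat: Thin dark rubber mat 180 x 110, 1 thick (sinks into the table: things on it stand at table height); origin at its middle. The housing whose middle is within 20 mm of the mat's middle is the one to load.
- short_housing: Black plastic housing, closed box 76 long (x) x 46 wide (y) x 24 high, about 85 g; origin at the centre of its underside. Either end may go to the fence.
- middle_housing: The same, 112 long, about 125 g.
- long_housing: The same, 148 long, about 165 g.
- mallet: Mallet, about 0.38 kg, standing on its round striking face (32 across): origin at the centre of that face, z up the head. Head 90 high, its steel middle 34 x 34 square from z 12 to 82: grip it from above by the flats at y -17 and 17. Wooden handle 16 thick leaves the head along +x at z 50, to x 166. Held so, the face pushes straight down.
- tape_roll: Bystander: cardboard roll, 90 across, 24 high, flat on the table.
- screwdriver: Bystander: screwdriver lying on the table.
- caliper: Bystander: caliper 200 long lying flat.
- screw_tray: Bystander: small open tray 100 x 70 x 30.
- cleaner: Bystander: white bottle 60 across, 150 high.
- focus_gauge: Bystander: brass cylinder 40 across, 35 high.
There are look-alikes about, which are no part of the job. What is shaped like the mallet but blue or red is not meant.

How it is judged:
By the outcome, as a careful person would: the job done as asked, in the order asked, and still so for the second after the job is handed in, with the robot touching nothing.
It also fails if it takes over 70 s, if anything falls off the work surface, if the arm or the gripper's body presses on something with over 40 N, if the wrist force passes 120 N, or if a joint passes its speed limit or range.

## Robot

A 6-joint arm with a two-finger parallel gripper is mounted at the origin on the work surface. World frame = base frame: x ahead of the robot, y to its left, z up, the work surface at z = 0. Lengths are in m, angles in rad, forces in N, time in s.
With the tool pointing down it reaches from about 0.25 to 0.775 m from the base axis. Payload 4 kg.
Tool frame: the origin (TCP) lies on the centre line of the jaws, within the pads' length; the fingertips stand 25 mm ahead of it and the grasp point (between the pads) lies 6 mm ahead of it; z points along the fingers, y is the line along which they close (so a half turn about z gives the same grasp; the last joint's range is limited). The gripper opens to 85 mm and grips with 20 to 120 N. Pads are 22 mm wide; open, the fingers measure 114 mm over their backs; the gripper's body (76 mm by 85 mm) begins 54 mm behind the grasp point. The pads swing forward as they close: fully open they stand 13 mm farther back than shut.
Start: joints at [1.17, 0.087, 1.371, -0, 1.684, -0.103], TCP at [0.161, 0.526, 0.256] pointing down, gripper open.
Joint ranges: [-3.1, 3.1], [-0.76, 2.03], [0.27, 2.55], [-1.08, 4.22], [0.17, 2.65], [-2.57, 2.57]. Speed limits (rad/s): [2.79, 2.79, 3.14, 3.14, 3.14, 3.14].

## Interface

Orientations are given as a 3x3 rotation matrix whose columns are the frame's x, y, z axes.
In Python, from bench import r, hand, planner, eyes gives the robot as it stands. Calls block until the motion is done:
- r.goto(position, orientation): joint-space move of the TCP to a pose.
- r.movel(position, ori=None, rate=0.15, stop_force=None): straight line of the TCP; ori=None keeps the orientation; rate is the mean speed in m/s. With stop_force (N) it stops when the force on the tool has changed by that much, and returns True; else False.
- r.movej(angles): joint-space move.
- hand.set_gripper(opening): opening from 0.0 (shut) to 1.0 (fully open); the grip force is fixed at half the most; returns when the fingers have stopped.
- r.pause(seconds).
- planner.inverse_kinematics(position, orientation): joint angles nearest the present ones, or None.
- eyes.grab_frame(name): name is "side" or "top"; returns (picture, depth): 480x640x3 uint8, red, green, blue; 480x640 float32, m along the optical axis (not along the pixel's ray), 0 where there is no reading.
- eyes.camera_model(name): a dict with "fx", "fy", "cx", "cy" (pixels), "rvec" (rotation vector, rad) and "tvec" (3), from world to camera coordinates, as OpenCV has them. Camera axes: x right, y down, z forward; pixel columns grow to the right and rows downward; lengths in m; the calibration is good to about 2 mm. A picture is of the moment at which its call begins. camera_model takes no time and is no camera call.
A pose or a line that the arm cannot do raises r.IKError and nothing moves.
- r.job_done(): hands the job in; it is judged then, once.
Readings, each from a call of its own:
- r.get_t(): time.
- r.get_q(): joint angles.
- r.get_qvel(): joint speeds.
- r.get_tau(): joint torques, N m.
- r.get_ee_pos(): TCP position.
- r.get_tool_rot(): TCP orientation.
- r.get_force(): force on the tool from outside, world axes, zero at the start.
- r.get_moment(): the same for the moment, N m.
- r.get_gripper_width(): opening from 0.0 (shut) to 1.0 (fully open).
- r.get_grip_force(): force on a finger pad.
Only numpy, scipy, OpenCV 4.12 (cv2) and the standard library are available. Lean on these libraries where they do the work, as an engineer would, in place of code of your own. Each camera call takes 0.05 s, during which the arm holds its last target. There are 200 camera calls.

## Working session

There is one attempt and no reset: what is moved stays moved. The work goes in short steps, each a Python script; the robot and the scene stay as the last script left them, time stands still between calls to the robot, and variables do not carry over. Pictures are saved under pics/ and viewed, at most 10 in all, crops included, and the job is handed in when it is done.

```bash
ls; mkdir -p pics; cat > h.py <<'E'
import numpy as np, cv2
from bench import r, hand, planner, eyes
def cam(n):
    m=eyes.camera_model(n); R=cv2.Rodrigues(np.array(m["rvec"],float))[0]; t=np.array(m["tvec"],float).ravel()
    return m,R,t
def ray(n,u,v,z):
    m,R,t=cam(n); d=R.T@np.array([(u-m["cx"])/m["fx"],(v-m["cy"])/m["fy"],1]); c=-R.T@t
    return c+d*(z-c[2])/d[2]
def cloud(n,D):
    m,R,t=cam(n); v,u=np.mgrid[:480,:640]
    P=np.stack([(u-m["cx"])/m["fx"]*D,(v-m["cy"])/m["fy"]*D,D],-1)
    return (P-t)@R
def proj(n,p):
    m,R,t=cam(n); q=R@np.array(p)+t
    return q[0]/q[2]*m["fx"]+m["cx"],q[1]/q[2]*m["fy"]+m["cy"]
E
python3 - <<'E'
from h import *
for n in("top","side"):
    p,d=eyes.grab_frame(n); cv2.imwrite(f"pics/{n}0.png",p[:,:,::-1]); np.save(f"{n}0.npy",d)
    m,R,t=cam(n); print(n,m["fx"],-R.T@t,R[2])
E
```

```text
pics
top 520.7289364748412 [ 0.38755018 -0.08896162  1.32079474] [ 0.12743963 -0.01153327 -0.99177927]
side 447.2734457425874 [ 0.04480528 -0.93482905  0.62622914] [ 0.43428642  0.75048778 -0.49816001]
```

View pics/top0.png

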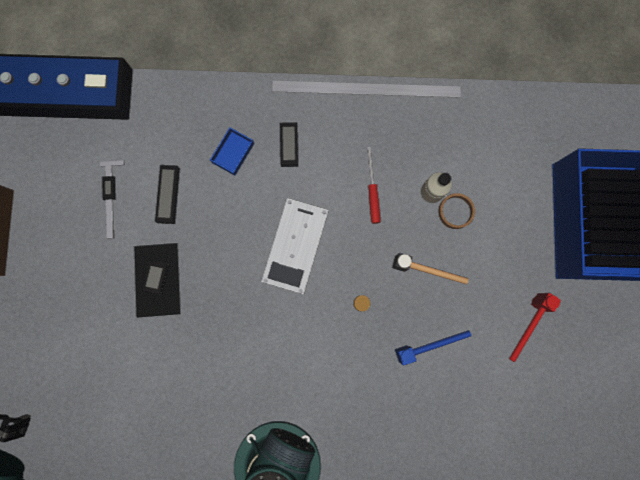

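View pics/side0.png

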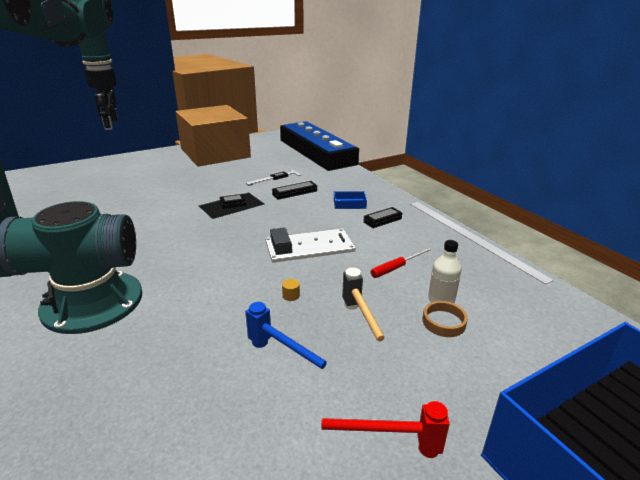

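The top view shows three mallet shapes: wood/black at (404,262), blue at (406,355) and red at (551,301). I want the wooden one. It also shows three housings, at (155,278) on the mat, (168,194) and (289,145). The one on the mat looks short. The jig is at (295,245), with its lip at the lower end near (287,274).

```bash
python3 - <<'E'
from h import *
p=cv2.imread("pics/top0.png"); D=np.load("top0.npy"); P=cloud("top",D); z=P[...,2]
def crop(u,v,w,h,s): return cv2.resize(p[v:v+h,u:u+w],None,fx=s,fy=s,interpolation=cv2.INTER_CUBIC)
a=crop(125,235,65,90,6); b=crop(250,190,90,110,5); c=crop(385,240,90,60,4)
H=560; W=[cv2.resize(i,None,fx=H/i.shape[0]*k,fy=H/i.shape[0]*k) for i,k in((a,.7),(b,.95),(c,.3))]
W=[cv2.copyMakeBorder(i,0,H-i.shape[0],0,0,cv2.BORDER_CONSTANT) for i in W]
o=np.hstack(W); print(o.shape,[i.shape for i in W]); cv2.imwrite("pics/crop.png",o)
print("table z",np.median(z[300:400,200:380]), np.std(z[320:400,200:240]))
def rect(n,u0,u1,v0,v1,lo,hi):
    m=np.zeros(z.shape,bool); m[v0:v1,u0:u1]=(z[v0:v1,u0:u1]>lo)&(z[v0:v1,u0:u1]<hi)
    k,lab,st,_=cv2.connectedComponentsWithStats(m.astype(np.uint8)); i=1+np.argmax(st[1:,4])
    q=P[lab==i]; (cx,cy),(w,h),_=R=cv2.minAreaRect((q[:,:2]*1000).astype(np.float32))
    bx=cv2.boxPoints(R); e=bx[1]-bx[0]; f=bx[2]-bx[1]; e=e if np.hypot(*e)>np.hypot(*f) else f
    print(n,len(q),"c",round(cx,1),round(cy,1),"size",round(w,1),round(h,1),"ang",round(np.degrees(np.arctan2(e[1],e[0])),1),"z",np.round(np.percentile(q[:,2]*1000,[5,50,95]),1))
rect("mat housing",130,185,240,320,.014,.04)
rect("h168",150,185,160,228,.014,.04); rect("h289",275,303,118,172,.014,.04)
rect("jig plate",255,335,190,300,.007,.06); rect("lip",255,335,190,300,.036,.06); 
rect("mallet top",385,425,245,285,.08,.1); rect("mallet handle",400,480,245,300,.03,.075); rect("gauge",350,375,290,315,.02,.05)
E
```

```text
(560, 970, 3) [(560, 283, 3), (560, 435, 3), (560, 252, 3)]
table z -0.0002848266751817862 0.0840689595428263
mat housing 599 c 447.2 320.9 size 47.6 76.3 ang -9.5 z [18.2 23.8 28.2]
h168 1102 c 659.7 304.9 size 48.8 150.2 ang -2.2 z [18.5 23.7 28.4]
h289 770 c 799.4 0.5 size 114.8 46.6 ang 4.4 z [18.9 23.6 28.2]
jig plate 3681 c 538.9 -24.5 size 110.1 226.0 ang -14.8 z [ 8.3 12.7 47.1]
lip 573 c 462.5 -4.3 size 80.0 43.9 ang 75.2 z [41.2 46.  50.2]
mallet top 183 c 498.5 -288.5 size 33.5 33.5 ang -14.4 z [81.  89.1 92.6]
mallet handle 385 c 475.6 -376.8 size 149.7 17.9 ang 76.3 z [50.4 55.8 60.3]
gauge 210 c 397.4 -194.2 size 36.6 39.1 ang -88.6 z [29.7 34.  38.2]
```

View pics/crop.png

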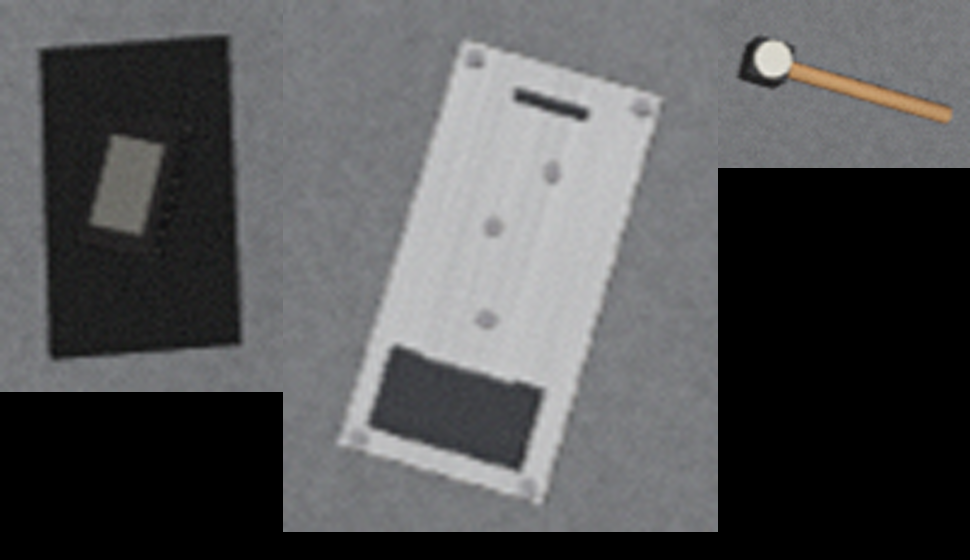

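The crop shows the mat with the short housing on it: about 76 mm long, label at crop (125,185), standing at (447,321) mm. It also shows the jig with three pins, the end bar and the lip, and the wooden mallet with its white cap, which is the right one. The short housing covers only pin1. Next I'll refine the poses from colour features.

```bash
python3 - <<'E'
from h import *
from scipy.optimize import least_squares
fr=[eyes.grab_frame("top")[0].astype(np.float32) for _ in range(6)]
p=np.mean(fr,0); g=p.mean(2); S=8
def up(u,v,w,h,a=None): return cv2.resize((g if a is None else a)[v:v+h,u:u+w],None,fx=S,fy=S,interpolation=cv2.INTER_CUBIC)
def topx(c,u,v): return (np.asarray(c,float)+.5)/S-.5+[u,v]
def blobs(m,u,v,lo,hi):
    n,l,st,c=cv2.connectedComponentsWithStats(m.astype(np.uint8)); return [(topx(c[i],u,v),st[i,4]/S/S) for i in range(1,n) if lo<st[i,4]/S/S<hi]
u,v,w,h=250,190,90,110; J=up(u,v,w,h)
print("levels plate",np.percentile(J,80),"table",g[310:330,240:260].mean())
m=(J>(np.percentile(J,80)+g[310:330,240:260].mean())/2).astype(np.uint8)
cs,_=cv2.findContours(m,cv2.RETR_EXTERNAL,cv2.CHAIN_APPROX_NONE); c=max(cs,key=cv2.contourArea)[:,0]
W=np.array([ray("top",*topx(q,u,v),.012)[:2]*1000 for q in c])
R=cv2.minAreaRect(W.astype(np.float32)); print("plate",R)
b=cv2.boxPoints(R)
# pins / bar : dark blobs inside the plate, away from the border
PL=np.percentile(J,80); loc=blobs(J<PL-22,u,v,1.5,700)
ctr=np.array(R[0]); a=np.radians(-14.8); X=np.array([np.cos(a),np.sin(a)]);Y=np.array([-X[1],X[0]])
for q,s in loc:
    w3=ray("top",*q,.0195)[:2]*1000; d=w3-(ctr-65.5*X); print("blob",q.round(1),round(s,1),"jig approx",(d@X).round(1),(d@Y).round(1),"world",w3.round(1))
# line fits for plate edges
for nm,ax,val in(("x+",X,111.5),("x-",X,-111.5),("y+",Y,55),("y-",Y,-55)):
    o=Y if ax is X else X; L=(55 if ax is X else 111)-8
    d=W-ctr; k=(abs(d@ax-val)<4)&(abs(d@o)<L); f=np.polyfit((d@o)[k],(d@ax)[k],1); print(nm,f.round(4),"ang",np.degrees(np.arctan(f[0])).round(2))
# mallet cap & handle
hsv=cv2.cvtColor(p.clip(0,255).astype(np.uint8),cv2.COLOR_RGB2HSV)
M=up(385,240,40,45)
for q,s in blobs(M>160,385,240,20,400): print("cap",q,s,ray("top",*q,.09)*1000)
sat=hsv[...,1].astype(np.float32); mm=np.zeros_like(sat,bool); mm[240:300,385:480]=sat[240:300,385:480]>100
vs,us=np.nonzero(mm); w3=np.array([ray("top",x,y,.054)[:2] for x,y in zip(us,vs)])*1000
vx,vy,x0,y0=cv2.fitLine(w3.astype(np.float32),cv2.DIST_HUBER,0,.01,.01).ravel(); print("handle dir",np.degrees(np.arctan2(vy,vx)),"pt",x0,y0,len(us))
# housing label
H=up(130,240,55,80)
for q,s in blobs(H>60,130,240,200,800): print("label",q,s,ray("top",*q,.024)*1000)
cs,_=cv2.findContours((H[100:-100,60:-60]>60).astype(np.uint8),cv2.RETR_EXTERNAL,cv2.CHAIN_APPROX_NONE); c=max(cs,key=cv2.contourArea)[:,0]+[60,100]
Wl=np.array([ray("top",*topx(q,130,240),.024)[:2]*1000 for q in c]); print("label rect",cv2.minAreaRect(Wl.astype(np.float32)))
print("mat c",ray("top",157.5,280,0)*1000)
print(r.get_tool_rot().round(3) if hasattr(r.get_tool_rot(),'round') else r.get_tool_rot()); print(r.get_force(),r.get_t())
E
```

```text
levels plate 188.87683 table 119.388885
plate ((537.0909423828125, -23.141807556152344), (111.26761627197266, 223.81890869140625), 75.16316223144531)
blob [289.3 202. ] 12.7 jig approx 166.4 44.7 world [646.   -5.7]
blob [304.9 211.2] 59.5 jig approx 154.9 -0.2 world [623.4 -46.2]
blob [305.1 225.3] 13.3 jig approx 120.2 -11.1 world [587.2 -47.9]
blob [293.  236.6] 13.1 jig approx 84.1 10.0 world [557.6 -18.2]
blob [291.6 255.7] 14.6 jig approx 36.9 -0.7 world [509.2 -16.5]
blob [285.3 274.2] 630.7 jig approx -11.9 1.2 world [462.6  -2.2]
x+ [1.000000e-03 1.110321e+02] ang 0.05
x- [ 2.500000e-03 -1.107881e+02] ang 0.14
y+ [-1.00000e-04  5.48043e+01] ang -0.0
y- [-1.10000e-03 -5.45314e+01] ang -0.07
cap [404.35629433 260.61809988] 132.1875 [ 498.26171491 -288.2470184    90.        ]
handle dir 75.32151 pt 474.22275 -378.4609 339
label [153.6648771  276.94269504] 275.578125 [446.72578413 322.52649562  24.        ]
label rect ((446.8244323730469, 322.6226806640625), (32.082496643066406, 53.67475891113281), 79.90390014648438)
mat c [440.39643854 320.00609663   0.        ]
[[-0.956  0.293 -0.   ]
 [ 0.293  0.956 -0.   ]
 [ 0.    -0.    -1.   ]]
[ 0.45865593 -0.46160596 -0.16949349] 0.4
```

```bash
cat >> h.py <<'E'
def Rt(yaw_deg):
    a=np.radians(yaw_deg); x=np.array([np.cos(a),np.sin(a),0]); z=np.array([0,0,-1.]); return np.stack([x,np.cross(z,x),z],1)
JO=np.array([.4733,-.0065]); JA=-14.8
def jig(x,y,z):
    a=np.radians(JA); return np.array([JO[0]+(x*np.cos(a)-y*np.sin(a))/1000,JO[1]+(x*np.sin(a)+y*np.cos(a))/1000,z/1000])
MX=np.array([np.cos(np.radians(-104.8)),np.sin(np.radians(-104.8))])   # mallet +x
def st(s): print(s,"t",round(r.get_t(),1),"tcp",np.round(np.array(r.get_ee_pos())*1000,1),"F",np.round(r.get_force(),1),"w",round(r.get_gripper_width(),3))
E
python3 - <<'E'
from h import *
R=Rt(75.2); xy=np.array([.4983,-.2882])+.003*MX
r.goto([*xy,.16],R); st("above")
print(r.movel([*xy,.070],rate=.12,stop_force=8)); st("down")
hand.set_gripper(0.0); st("gripped"); print(r.get_grip_force())
r.movel([*xy,.165],rate=.15); st("lifted")
p=jig(38,0,165)[:2]+.003*MX
r.movel([*p,.165],rate=.25); st("over pin")
im,d=eyes.grab_frame("top"); cv2.imwrite("pics/overpin.png",im[:,:,::-1]); np.save("overpin.npy",d)
im2,_=eyes.grab_frame("side"); cv2.imwrite("pics/overpin_s.png",im2[:,:,::-1])
a=cv2.resize(im[180:300,240:400],(640,480)); b=cv2.resize(im2[150:270,250:410],(640,480))
cv2.imwrite("pics/op.png",cv2.resize(np.hstack([a,b]),(800,300))[:,:,::-1])
E
```

```text
above t 3.5 tcp [ 498.  -290.4  160.1] F [-0.1  0.3 -0.2] w 1.001
False
down t 4.4 tcp [ 498.1 -291.5   70.9] F [-0.9  0.3  0.1] w 0.999
gripped t 4.9 tcp [ 497.6 -291.2   70.6] F [-2.   0.5  3.4] w 0.39
59.864657521247864
lifted t 5.7 tcp [ 496.8 -290.5  163.1] F [-0.1  0.5 -4.6] w 0.394
over pin t 7.0 tcp [509.2 -19.9 164.8] F [ 0.3  1.1 -4.2] w 0.386
```

View pics/op.png

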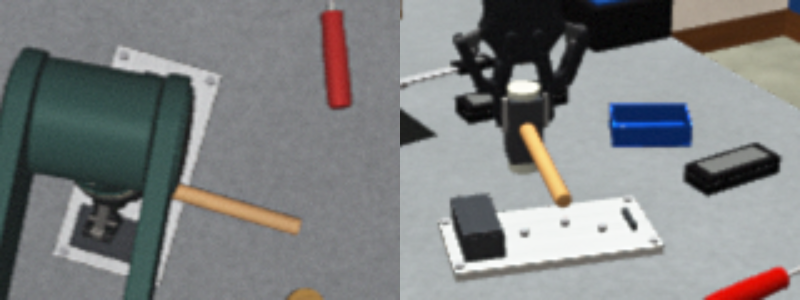

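The side crop at (525,125) shows the mallet held upright over pin1. The arm hides its cap from above, but the handle is visible. I'll use the handle line at two yaws to check the camera against the robot before pressing.

```bash
cat > hl.py <<'E'
from h import *
def handle(im,tcp,mdir_deg):
    hsv=cv2.cvtColor(im,cv2.COLOR_RGB2HSV); m=(hsv[...,1]>100)&(hsv[...,0]>8)&(hsv[...,0]<22)
    a=np.radians(mdir_deg); X=np.array([np.cos(a),np.sin(a)]);Y=np.array([-X[1],X[0]])
    zc=tcp[2]-.070+.052; vs,us=np.nonzero(m); w=np.array([ray("top",x,y,zc)[:2] for x,y in zip(us,vs)])-tcp[:2]
    k=(w@X>.02)&(w@X<.19)&(abs(w@Y)<.02); w=w[k]*1000
    f=np.polyfit(w@X,w@Y,1); print(len(w),"x range",(w@X).min().round(1),(w@X).max().round(1),"ang err deg",np.degrees(f[0]).round(2),"mean lateral",(w@Y).mean().round(2),"at0",f[1].round(2)); return (w@Y).mean(),Y
E
python3 - <<'E'
from hl import *
im=cv2.imread("pics/overpin.png")[:,:,::-1].copy(); e1,Y1=handle(im,np.array([.5092,-.0199,.1648]),-104.8)
p=jig(38,0,165)[:2]
d=np.radians(-55); r.goto([*(p+.003*np.array([np.cos(d),np.sin(d)])),.165],Rt(125)); r.pause(.3); st("45")
im,_=eyes.grab_frame("top"); tcp=np.array(r.get_ee_pos()); cv2.imwrite("pics/op45.png",im[:,:,::-1])
e2,Y2=handle(im,tcp,-55)
print("camera-robot offset mm",np.linalg.solve(np.stack([Y1,Y2]),[e1,e2]))
x=np.array(r.get_tool_rot())[:,0]; print("tool yaw",np.degrees(np.arctan2(x[1],x[0])))
E
```

```text
325 x range 45.1 161.7 ang err deg -0.09 mean lateral 0.36 at0 0.52
45 t 8.2 tcp [511.8 -18.7 165. ] F [ 0.2  1.1 -4.4] w 0.392
244 x range 67.0 163.2 ang err deg 0.35 mean lateral 1.64 at0 0.93
camera-robot offset mm [0.82110271 1.67899911]
tool yaw 124.9870743521892
```

```bash
sed -i 's/^JO=.*/JO=np.array([.4725,-.0081])/' h.py; python3 - <<'E'
from h import *
p=jig(38,0,0)[:2]+.003*MX; R=Rt(75.2)
r.goto([*p,.125],R); r.movel([*p,.098],rate=.08); r.pause(.2); st("pre")
print(r.movel([*p,.078],rate=.02,stop_force=30)); st("pressed")
r.movel([*p,.150],rate=.15); st("up")
p0=np.array([.4983,-.2882])-[.0008,.0017]+.003*MX
r.movel([*p0,.150],rate=.25); r.movel([*p0,.080],rate=.12); r.pause(.2); st("low")
print(r.movel([*p0,.064],rate=.02,stop_force=5)); st("set")
E
```

```text
Traceback (most recent call last):
  File "h.py", line 20, in jig
    a=np.radians(JA); return np.array([JO[0]+(x*np.cos(a)-y*np.sin(a))/1000,JO[1]+(x*np.sin(a)+y*np.cos(a))/1000,z/1000])
                 ^^
NameError: name 'JA' is not defined. Did you mean: 'JO'?
```

```bash
sed -i 's/^JO=.*/JO=np.array([.4725,-.0081]); JA=-14.8/' h.py; python3 - <<'E'
from h import *
p=jig(38,0,0)[:2]+.003*MX; R=Rt(75.2)
r.goto([*p,.125],R); r.movel([*p,.098],rate=.08); r.pause(.2); st("pre")
print(r.movel([*p,.078],rate=.02,stop_force=30)); st("pressed")
r.movel([*p,.150],rate=.15); st("up")
p0=np.array([.4983,-.2882])+.003*MX
r.movel([*p0,.150],rate=.25); r.movel([*p0,.080],rate=.12); r.pause(.2); st("low")
print(r.movel([*p0,.064],rate=.02,stop_force=5)); st("set")
E
```

```text
pre t 9.8 tcp [509.  -20.8  98.7] F [ 1.5  0.3 -4.1] w 0.39
False
pressed t 10.9 tcp [508.7 -20.7  82.6] F [-9.8  1.3 19.8] w 0.39
up t 11.6 tcp [507.9 -20.6 148.7] F [-0.1  0.2 -5.4] w 0.395
low t 13.7 tcp [ 498.2 -291.6   81.4] F [-1.1  0.1 -4.1] w 0.391
True
set t 14.3 tcp [ 497.5 -291.1   70.6] F [-0.4  0.5  4.7] w 0.387
```

```bash
python3 - <<'E'
from h import *
hand.set_gripper(1.0); p=np.array(r.get_ee_pos()); r.movel([p[0],p[1],.17],rate=.2); st("free")
a=np.radians(-10); u=np.array([np.cos(a),np.sin(a)]); c=np.array([.446,.3207])+.012*u
r.goto([*c,.12],Rt(170)); r.pause(.1); st("over housing")
im,_=eyes.grab_frame("top"); im2,_=eyes.grab_frame("side")
a=cv2.resize(im[180:300,240:400],(640,480),interpolation=2); b=cv2.resize(im2[200:320,240:400],(640,480),interpolation=2)
cv2.imwrite("pics/v3.png",cv2.resize(np.hstack([a,b]),(800,300))[:,:,::-1])
g=im.astype(np.float32).mean(2)[240:290,385:425]; vs,us=np.nonzero(g>160); print("cap",us.mean()+385,vs.mean()+240)
print(r.movel([*c,.031],rate=.08,stop_force=6)); st("down")
hand.set_gripper(0.0); st("gripped"); print(r.get_grip_force())
r.movel([*c,.09],rate=.1); r.pause(.1); st("lift")
im2,_=eyes.grab_frame("side"); cv2.imwrite("pics/held.png",cv2.resize(im2[110:230,170:330],(640,480),interpolation=2)[:,:,::-1])
E
```

```text
free t 15.5 tcp [ 495.6 -289.7  169. ] F [-0.4 -0.9 -0.7] w 0.998
over housing t 17.8 tcp [458.5 317.9 120.1] F [-0.2 -0.4 -0.5] w 1.0
cap 405.29931972789115 260.94557823129253
False
down t 19.1 tcp [458.4 318.9  31.8] F [ 0.2 -0.3  0.5] w 1.003
gripped t 19.6 tcp [458.4 318.9  31.8] F [0.3 0.6 3.3] w 0.523
64.0673553943634
lift t 20.4 tcp [457.1 318.2  88.7] F [-0.3 -0.6  0.1] w 0.52
```

View pics/v3.png

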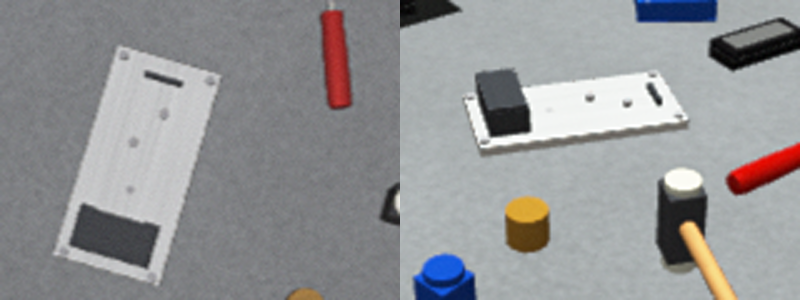

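View pics/held.png

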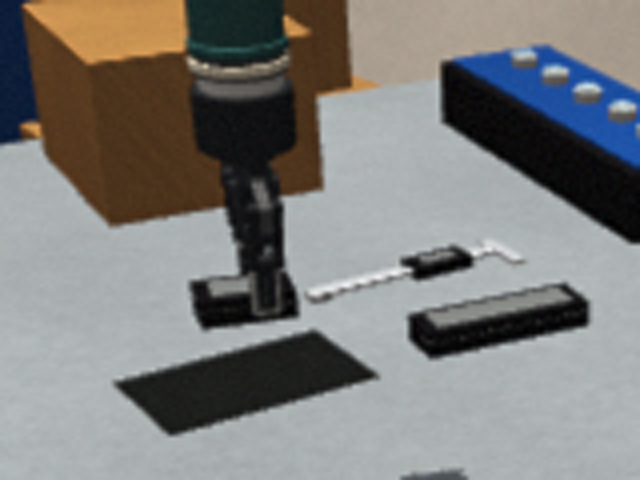

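The top crop (130,189) shows pin1 flush, with pins 2 and 3 standing. The mallet stands upright again at side crop (683,215). The housing is held level by its far half, at held.png (245,300). Next is the tilted insertion.

```bash
cat > ins.py <<'E'
from h import *
E_,N_=50.5,31.8
a_=np.radians(JA); JR=np.array([[np.cos(a_),-np.sin(a_),0],[np.sin(a_),np.cos(a_),0],[0,0,1]])
def pose(x0,zc,th,y=0.):
    t=np.radians(th); l=np.array([np.cos(t),0,np.sin(t)]); n=np.array([-np.sin(t),0,np.cos(t)])
    q=np.array([x0,y,12+zc])+E_*l+N_*n
    return jig(*q), JR@np.stack([-l,np.cross(n,l),-n],1)
def where():
    R=JR.T@np.array(r.get_tool_rot()); p=np.array(r.get_ee_pos())*1000; p[:2]-=JO*1000
    q=JR.T@p+E_*R[:,0]+N_*R[:,2]; l=-R[:,0]
    return np.round([*q[:2],q[2]-12,np.degrees(np.arcsin(l[2])),np.degrees(np.arctan2(l[1],l[0]))],2)
def fj(): return JR.T@np.array(r.get_force())
def go(x0,zc,th,y=0.,rate=.05,sf=None):
    p,R=pose(x0,zc,th,y); h=r.movel(p,R,rate=rate,stop_force=sf)
    print(h,"edge x,y,z,tilt,yaw",where(),"Fjig",fj().round(1),"M",np.round(JR.T@np.array(r.get_moment()),2),"t",round(r.get_t(),1)); return h
E
python3 - <<'E'
from ins import *
p=np.array(r.get_ee_pos()); r.movel([p[0],p[1],.14],rate=.2)
r.goto(*pose(35,50,14)); print(where())
go(35,5,14,rate=.08); r.pause(.3); print(where(),fj().round(1))
go(35,-4,14,rate=.012,sf=3)
im2,_=eyes.grab_frame("side"); cv2.imwrite("pics/tilt.png",cv2.resize(im2[180:280,240:373],(800,600),interpolation=2)[:,:,::-1])
E
```

```text
[34.81  0.82 49.86 13.98  0.05]
False edge x,y,z,tilt,yaw [3.530e+01 1.600e-01 5.160e+00 1.403e+01 1.000e-02] Fjig [-0.5  0.3  0. ] M [-0.01  0.08  0.01] t 22.9
[35.43  0.05  5.59 14.07 -0.  ] [ 0.6 -0.  -1.2]
True edge x,y,z,tilt,yaw [ 3.527e+01  2.000e-02 -4.700e-01  1.404e+01  0.000e+00] Fjig [-1.2  0.1  4. ] M [-0.    0.22  0.03] t 23.8
```

View pics/tilt.png

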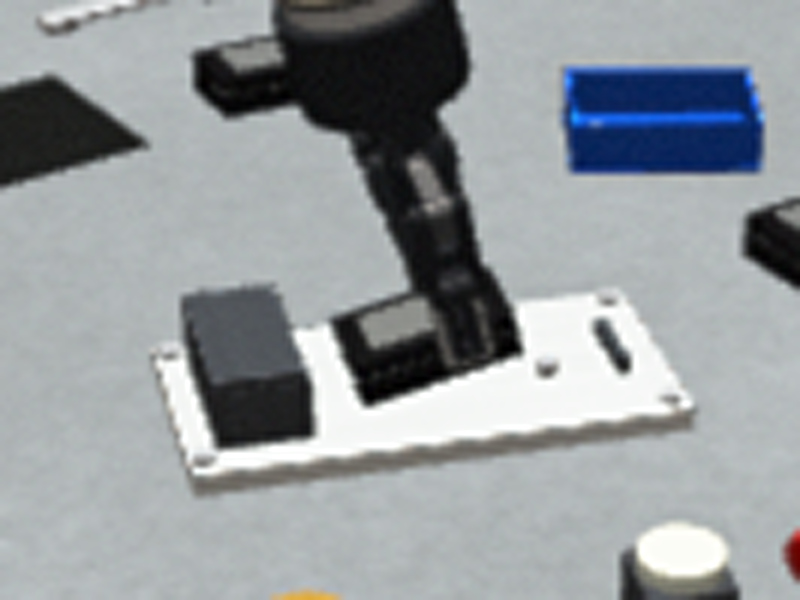

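The housing is tilted with its nose down on the plate at (365,403). The far end at (515,350) is raised clear of pin2 at (546,367), and the lip mouth is ahead at (310,400). Sliding in now.

```bash
python3 - <<'E'
from ins import *
go(35,0.7,14,rate=.02); r.pause(.2); print(where(),fj().round(1))
if not go(12,0.7,14,rate=.04,sf=3.5): 
    go(4,0.7,14,rate=.02,sf=3.5)
r.pause(.2); print(where(),fj().round(1),np.round(JR.T@np.array(r.get_moment()),2))
E
```

```text
False edge x,y,z,tilt,yaw [34.27 -0.1  -0.04 13.9  -0.  ] Fjig [ 0.1 -0.4  0.5] M [-0.01  0.02  0.02] t 24.1
[ 3.445e+01 -6.000e-02  1.000e-01  1.392e+01  1.000e-02] [-0.3 -0.3 -1.4]
False edge x,y,z,tilt,yaw [12.15  0.03  0.89 14.04  0.  ] Fjig [-0.4 -0.4 -0.3] M [0.02 0.14 0.01] t 25.0
False edge x,y,z,tilt,yaw [ 3.980e+00  1.000e-02  7.200e-01  1.401e+01 -0.000e+00] Fjig [ 0.1  0.2 -0.5] M [0.04 0.12 0.  ] t 25.6
[ 4.13 -0.    0.74 14.01 -0.  ] [-0.3 -0.5 -0.9] [ 0.01  0.14 -0.03]
```

```bash
python3 - <<'E'
from ins import *
ok=not go(2,0.7,7,rate=.02,sf=3.5) and not go(1,0.7,0,rate=.02,sf=3.5)
if ok:
    r.pause(.2); print(where(),fj().round(1))
    go(1,-3,0,rate=.012,sf=2.5); r.pause(.2)
w=where(); print(w,fj().round(1),np.round(JR.T@np.array(r.get_moment()),2))
E
```

```text
False edge x,y,z,tilt,yaw [ 2.11 -0.05  0.48  7.01 -0.01] Fjig [ 0.1 -0.7 -1. ] M [ 0.    0.1  -0.03] t 26.2
False edge x,y,z,tilt,yaw [0.65 0.01 0.51 0.01 0.01] Fjig [ 0.3 -0.  -0.1] M [ 0.03 -0.    0.02] t 26.7
[0.51 0.05 0.78 0.02 0.01] [ 0.2 -0.2 -0.5]
True edge x,y,z,tilt,yaw [ 1.01  0.07 -0.07  0.05  0.01] Fjig [0.2 0.3 4.3] M [-0.01  0.09  0.08] t 27.1
[ 1.    0.08 -0.1   0.04  0.01] [-1.1 -0.2  5.9] [0.03 0.06 0.06]
```

```bash
python3 - <<'E'
from ins import *
go(1,0.15,0,rate=.01); r.pause(.3); print(where(),fj().round(1))
h=go(-15,0.15,0,rate=.010,sf=6); r.pause(.1); print(where(),fj().round(1),np.round(JR.T@np.array(r.get_moment()),2))
E
```

```text
False edge x,y,z,tilt,yaw [ 0.85 -0.   -0.01 -0.02  0.  ] Fjig [ 0.4 -0.3  1.6] M [-0.03  0.02 -0.08] t 27.7
[ 0.86 -0.02  0.03 -0.02 -0.  ] [0.2 0.  1.6]
True edge x,y,z,tilt,yaw [-10.67  -0.02  -0.11   0.23  -0.  ] Fjig [1.8 0.3 0.6] M [ 0.05 -0.26 -0.03] t 29.1
[-10.67  -0.06  -0.19   0.21  -0.  ] [1.6 0.3 1.5] [ 0.01 -0.2   0.01]
```

```bash
python3 - <<'E'
from ins import *
go(-10,0.2,0,rate=.01); r.pause(.3); print(where(),fj().round(1))
for x in (-10.5,-11,-11.5,-12,-12.5,-13):
    h=go(x,0.2,0,rate=.005,sf=7); r.pause(.15); f=np.mean([fj() for _ in range(5)],0); print(f.round(1))
    if h or f[0]>5.5: break
E
```

```text
False edge x,y,z,tilt,yaw [-10.39  -0.03   0.08  -0.07  -0.  ] Fjig [-0.4  0.   1.8] M [-0.    0.07 -0.08] t 29.6
[-10.39  -0.03   0.04  -0.05   0.  ] [-1.4  0.   1.3]
False edge x,y,z,tilt,yaw [-10.51  -0.02   0.04   0.     0.  ] Fjig [ 1.2  0.1 -0.7] M [ 0.03 -0.05  0.04] t 30.1
[ 0.2 -0.3 -0.7]
False edge x,y,z,tilt,yaw [-10.71  -0.03   0.14   0.04  -0.  ] Fjig [ 2.1  0.1 -1.7] M [-0.02 -0.24  0.  ] t 30.5
[ 1.9 -0.6 -2.4]
False edge x,y,z,tilt,yaw [-1.073e+01 -1.000e-02  2.800e-01  1.100e-01 -0.000e+00] Fjig [ 3.8  0.4 -3.7] M [-0.04 -0.79 -0.01] t 30.9
[ 5.2  0.3 -2.9]
False edge x,y,z,tilt,yaw [-10.75  -0.02   0.38   0.17  -0.  ] Fjig [ 6.2  0.5 -3.9] M [ 0.   -1.15 -0.01] t 31.3
[ 6.4  0.5 -4.8]
```

```bash
python3 - <<'E'
from ins import *
go(-11.3,0.0,0,rate=.005); r.pause(.2); print(where(),fj().round(1))
hand.set_gripper(1.0); st("open")
p=np.array(r.get_ee_pos()); r.movel([p[0],p[1],.15],rate=.1); r.goto([.30,.30,.25],Rt(165)); st("clear")
im,d=eyes.grab_frame("top"); im2,_=eyes.grab_frame("side"); P=cloud("top",d); z=P[...,2]
cv2.imwrite("pics/fin_full.png",im[:,:,::-1])
a=cv2.resize(im[190:310,250:410],(640,480),interpolation=2); b=cv2.resize(im2[200:320,240:400],(640,480),interpolation=2)
cv2.imwrite("pics/fin.png",cv2.resize(np.hstack([a,b]),(800,300))[:,:,::-1])
q=P[190:300,250:340].reshape(-1,3)*1000; q=(q-[*(JO*1000+[.8,1.7]),0])@JR
k=(q[:,0]>12)&(q[:,0]<80)&(abs(q[:,1])<40)&(q[:,2]>26)&(q[:,2]<46); s=q[k]
A=np.c_[s[:,:2],np.ones(len(s))]; f=np.linalg.lstsq(A,s[:,2],rcond=None)[0]; print("plane slope deg",np.degrees(f[:2]),"z@40,0",f@[40,0,1],"x max",np.percentile(s[:,0],98),"y",np.percentile(s[:,1],[2,98]),len(s))
E
```

```text
False edge x,y,z,tilt,yaw [-10.76   0.     0.21   0.07  -0.  ] Fjig [ 5.8  0.2 -2.4] M [-0.04 -0.89  0.  ] t 31.7
[-10.76  -0.     0.22   0.07  -0.  ] [ 6.4  0.1 -3.2]
open t 32.4 tcp [510.  -18.   43.7] F [ 0.1 -0.1 -0.3] w 0.996
clear t 35.1 tcp [300.5 299.5 249.5] F [0.2 0.3 0.4] w 1.003
plane slope deg [-0.71997011 -0.08987203] z@40,0 35.74330255281119 x max 65.20899794612053 y [-23.24001999  21.36858642] 407
```

View pics/fin.png

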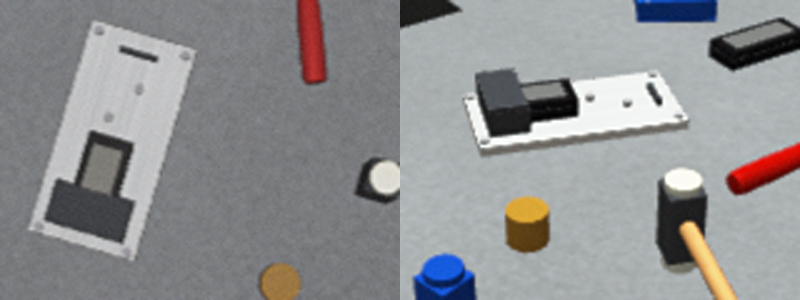

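The final view shows the housing flat and square under the lip at (103,160), with its far end at jig x ≈ 65. Pins 2 and 3 are still standing, and the mallet is upright at its original spot.

```bash
python3 -c "
from bench import r
r.job_done()"
```

```text
the job is handed in; nothing more can be done
```

The job is handed in: pin1 is knocked flush with the mallet, which stands back in its place within about 2 mm. The short housing lies flat and square against the stop pad, felt at about 6 N, and pins 2 and 3 are still standing.

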